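# Put the good sanding drums back in their colour-coded caddy

## Robot

A 7-joint arm with a two-finger parallel gripper is mounted at the origin on the work surface. World frame = base frame: x ahead of the robot, y to its left, z up, the work surface at z = 0. Lengths are in mm, angles in rad, forces in N, time in s.
With the tool pointing down it reaches from about 425 to 875 mm from the base axis. Payload 4.7 kg.
Tool frame: the origin (TCP) lies midway between the tips of the shut fingers; the grasp point (between the pads) lies 19 mm behind it; z points along the fingers, y is the direction in which the jaws open and shut (so a half turn about z gives the same grasp; the last joint's range is limited). The gripper opens to 87 mm and grips with 3 to 60 N. Pads are 19 mm wide; open, the fingers measure 117 mm over their backs; the gripper's body (75 mm by 190 mm) begins 51 mm behind the grasp point.
Start: joints at [0.014, 0.321, -0.07, 1.45, 0.023, 1.371, -0.057], TCP at [650.021, -0.026, 200.887] pointing down, gripper open.
Joint ranges: [-2.86, 2.86], [-0.3, 2.09], [-1.38, 1.24], [0.06, 2.45], [-1.56, 4.7], [0.09, 2.05], [-2.69, 2.69]. Speed limits (rad/s): [2.57, 2.57, 3.14, 3.14, 3.14, 3.14, 3.14].

## Interface

Orientations are given as a unit quaternion [w, x, y, z].
In Python, from cell import env gives the robot as it stands. The module is installed in compiled form; this text tells all that it offers.
- The arm moves only by the shell command python3 -m pendant 'ROWS' [FORCE]. ROWS is JSON, one flat list of numbers, 7 for each row, row after row: the turn, a rotation vector about the tool's x, y, z in rad, then the shift along the tool's x, y, z in m, then the gripper's target within -1 to 1 (shut at 1, half-way at 0, fully open at -1). In form: [ax, ay, az, tx, ty, tz, grip, ax, ay, az, tx, ty, tz, grip, ...]. A call has 1 to 8 rows; each row shifts and turns the commanded pose from where the row before left it, along the tool's axes as they then stand; what a row does not reach is not made up. A row lasts 1/12 s, in which the tool goes at most 41.7 mm and 7.16 degrees, less where a joint would pass 70% of its speed; a pose out of reach is approached as far as the arm can. A call is refused whole if a number of a shift passes 0.0417 or a number of a turn 0.125, either way. A call with a gripper value outside its range is refused whole. The fingers move at their own pace and stop on an object; FORCE is the grip in N (left out, the last holds). Time passes only in rows, so rows that do not move let the fingers close. It gives the time, the measured TCP pose, the force and the opening at its end, in the units of the state.
- env.get_state(): the state, without advancing time (a new reading comes with each control period).
- env.grab_frame(name): name is "scene" or "side" or "wrist"; returns (picture, depth): 400x640x3 uint8, red, green, blue; 400x640 float32, mm along the optical axis (not along the pixel's ray), 0 where there is no reading.
- env.camera_model(name): a dict with "mtx" (3x3 intrinsics, pixels), "extrinsics" (4x4, takes a point from camera to world coordinates); the wrist camera has in their place "T_tool_cam" (4x4, takes a point from camera to tool coordinates, whose origin is the TCP and whose axes are the flange's). Camera axes: x right, y down, z forward; pixel columns grow to the right and rows downward; lengths in mm; the calibration is good to about 2 mm. The wrist camera is an equidistant fisheye: a pixel r from the principal point sees the ray r / f radians off the axis. A picture is of the moment at which its call begins: read the wrist's pose just before it. camera_model takes no time and is no camera call.
- env.sign_off(): hands the job in, once; it reports no verdict.
The state is a dict: "time": time; "joints": joint angles; "joint_velocities": joint speeds; "joint_torque": joint torques, N m; "tool_pos": TCP position; "tool_rot": TCP orientation; "ft_force": force on the tool from outside, world axes, zero at the start; "ft_torque": the same for the moment, N m; "opening": opening from 0.0 (shut) to 1.0 (fully open).
Only numpy, scipy, OpenCV 4.12 (cv2) and the standard library are available. Lean on these libraries where they do the work, as an engineer would, in place of code of your own. Each camera call takes 0.05 s, during which the arm holds its last target.

## Task

Tidy the spindle sander's drums: take the four good ones, with the brown abrasive sleeve, and stand each upright, hub cap up, on the floor of the caddy bin that has the same colour as its hub cap. The two bald black rubber drums are worn out and do not belong in the caddy, whatever the colour of their hubs: leave them standing where they are.

Things in the scene. Friction and masses are not known exactly. Their poses are not given: they have to be found in the camera images.
- drum_red: Good sanding drum standing on the bench: brown abrasive-covered cylinder, 44 mm diameter, 60 mm high, topped by a red hub cap (29 mm across, 4 mm high) and a small steel nut; 66 mm tall in all, about 140 g, loose. Origin: centre of its underside; z up along its axis. Round, so any grasp direction across the cylinder will do. Neighbours at least 80 mm off, centre to centre.
- drum_blue: Good sanding drum standing on the bench: brown abrasive-covered cylinder, 44 mm diameter, 60 mm high, topped by a blue hub cap (29 mm across, 4 mm high) and a small steel nut; 66 mm tall in all, about 140 g, loose. Origin: centre of its underside; z up along its axis. Round, so any grasp direction across the cylinder will do. Neighbours at least 80 mm off, centre to centre.
- drum_green: Good sanding drum standing on the bench: brown abrasive-covered cylinder, 44 mm diameter, 60 mm high, topped by a green hub cap (29 mm across, 4 mm high) and a small steel nut; 66 mm tall in all, about 140 g, loose. Origin: centre of its underside; z up along its axis. Round, so any grasp direction across the cylinder will do. Neighbours at least 80 mm off, centre to centre.
- drum_yellow: Good sanding drum standing on the bench: brown abrasive-covered cylinder, 44 mm diameter, 60 mm high, topped by a yellow hub cap (29 mm across, 4 mm high) and a small steel nut; 66 mm tall in all, about 140 g, loose. Origin: centre of its underside; z up along its axis. Round, so any grasp direction across the cylinder will do. Neighbours at least 80 mm off, centre to centre.
- bin_red: Red open bin, fixed in the wooden caddy: 67 mm square, 28 mm high, walls and floor 2.5 mm. Origin: centre of its underside, 8 mm above the bench (rim 36 mm above it); axes parallel to its sides, z up. The four bins form one row along their x, 68 mm apart, in changing order; the fixed caddy is 296 mm along x, 90 mm along y, its walls at most 30 mm high.
- bin_blue: Blue open bin, fixed in the wooden caddy: 67 mm square, 28 mm high, walls and floor 2.5 mm. Origin: centre of its underside, 8 mm above the bench (rim 36 mm above it); axes parallel to its sides, z up. The four bins form one row along their x, 68 mm apart, in changing order; the fixed caddy is 296 mm along x, 90 mm along y, its walls at most 30 mm high.
- bin_green: Green open bin, fixed in the wooden caddy: 67 mm square, 28 mm high, walls and floor 2.5 mm. Origin: centre of its underside, 8 mm above the bench (rim 36 mm above it); axes parallel to its sides, z up. The four bins form one row along their x, 68 mm apart, in changing order; the fixed caddy is 296 mm along x, 90 mm along y, its walls at most 30 mm high.
- bin_yellow: Yellow open bin, fixed in the wooden caddy: 67 mm square, 28 mm high, walls and floor 2.5 mm. Origin: centre of its underside, 8 mm above the bench (rim 36 mm above it); axes parallel to its sides, z up. The four bins form one row along their x, 68 mm apart, in changing order; the fixed caddy is 296 mm along x, 90 mm along y, its walls at most 30 mm high.
- bald_red: Worn-out look-alike, to be left alone: same size and a red hub cap, but a bare black rubber cylinder without brown abrasive. Loose, standing among the good drums; origin at the centre of its underside, z up. On the bench between them lie only a flat steel rule (1.5 mm) and a pencil (9 mm); taller clutter stands farther off.
- bald_blue: Worn-out look-alike, to be left alone: same size and a blue hub cap, but a bare black rubber cylinder without brown abrasive. Loose, standing among the good drums; origin at the centre of its underside, z up. On the bench between them lie only a flat steel rule (1.5 mm) and a pencil (9 mm); taller clutter stands farther off.

How it is judged:
By the outcome, as a careful person would: the job done as asked, in the order asked, and still so for the second after the job is handed in, with the robot touching nothing.
It also fails if it takes over 99 s, if anything falls off the work surface, if the arm or the gripper's body presses on something with over 40 N, if the wrist force passes 120 N, or if a joint passes its speed limit or range.

## Working session

There is one attempt and no reset: what is moved stays moved. The work goes in short steps, Python scripts to look and compute and a shell command to move; the robot and the scene stay as the last step left them, time stands still between calls to the robot, and variables do not carry over. Pictures are saved under pics/ and viewed, and the job is handed in when it is done.

```bash
mkdir -p pics; cat > h.py <<'E'
import numpy as np, cv2
from cell import env
def grab(n,f):
    p,d=env.grab_frame(n); cv2.imwrite('pics/'+f+'.png',p[:,:,::-1]); np.save('pics/'+f+'_d.npy',d); return p,d
E
python3 - <<'E'
from h import *
np.set_printoptions(precision=4,suppress=True)
for n in ("scene","side"):
    grab(n,n+'0'); m=env.camera_model(n); print(n,m)
print(env.camera_model("wrist"))
print(env.get_state())
grab("wrist","wrist0")
E
```

```text
scene {'mtx': array([[504.4394,   0.    , 324.1221],
       [  0.    , 504.4394, 202.4021],
       [  0.    ,   0.    ,   1.    ]]), 'extrinsics': array([[   0.6899,    0.5078,   -0.516 , 1101.5427],
       [   0.7237,   -0.5014,    0.4742, -576.7377],
       [  -0.0179,   -0.7006,   -0.7134,  870.6315],
       [   0.    ,    0.    ,    0.    ,    1.    ]])}
side {'mtx': array([[439.9093,   0.    , 317.055 ],
       [  0.    , 439.9093, 201.246 ],
       [  0.    ,   0.    ,   1.    ]]), 'extrinsics': array([[   0.8846,   -0.2491,    0.3942,  114.0139],
       [  -0.4663,   -0.4663,    0.7517, -803.65  ],
       [  -0.0035,   -0.8488,   -0.5286,  576.9819],
       [   0.    ,    0.    ,    0.    ,    1.    ]])}
{'mtx': array([[309.7069,   0.    , 318.3485],
       [  0.    , 309.7069, 201.4067],
       [  0.    ,   0.    ,   1.    ]]), 'T_tool_cam': array([[   0.0003,   -0.9661,   -0.2581,   71.5437],
       [   1.    ,    0.0001,    0.0006,   -1.0637],
       [  -0.0006,   -0.2581,    0.9661, -183.0614],
       [   0.    ,    0.    ,    0.    ,    1.    ]])}
{'time': 0.1, 'joints': array([ 0.0141,  0.3218, -0.0701,  1.4515,  0.0226,  1.3708, -0.0569]), 'joint_velocities': array([ 0.0009, -0.0016, -0.0004, -0.0025, -0.001 , -0.0001,  0.0006]), 'joint_torque': array([  0.0001, -49.2569,  -0.4061, -31.34  ,  -0.0643,   0.0395,
         0.0001]), 'tool_pos': array([649.4697,  -0.0561, 199.873 ]), 'tool_rot': array([-0.0006,  0.7071,  0.7071, -0.0007]), 'ft_force': array([-0.2778, -0.4176,  0.05  ]), 'ft_torque': array([ 0.0187,  0.0643, -0.0417]), 'opening': 1.0010284502304005}
```

View pics/scene0.png

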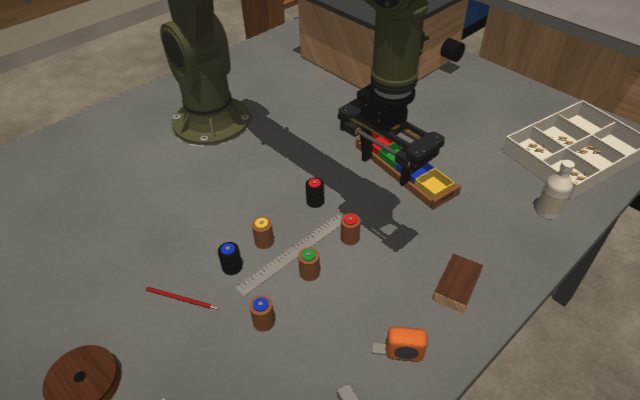

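View pics/side0.png

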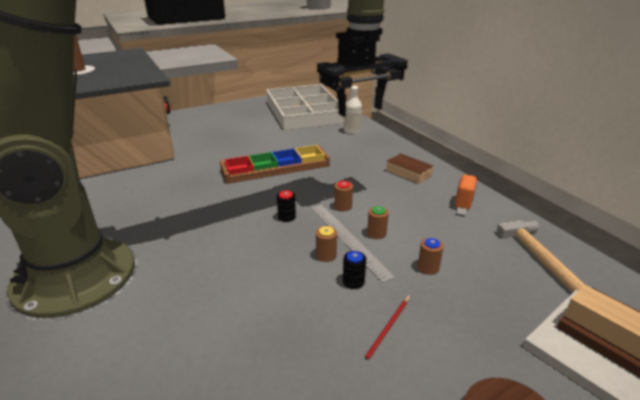

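View pics/wrist0.png

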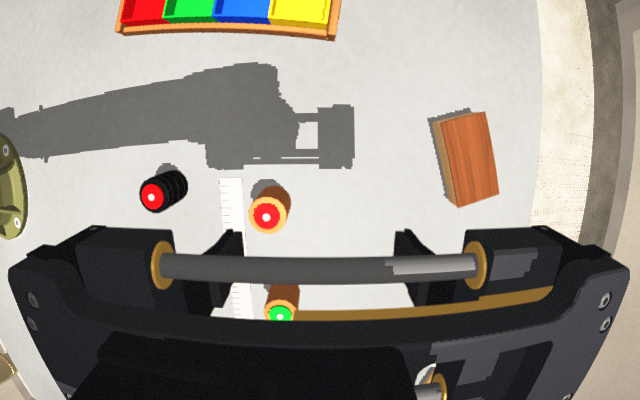

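The scene camera shows good drums at: yellow (262,226), red (350,220), green (309,255) and blue (261,305). The bald ones are red (315,185) and blue (229,250). The side view shows the bin row, left to right: red, green, blue, yellow (237–312, 155–165).

```bash
cat >> h.py <<'E'
def ray(n,u,v,M=None):
    m=env.camera_model(n); K=m['mtx']
    if n!='wrist':
        T=m['extrinsics']; d=np.array([(u-K[0,2])/K[0,0],(v-K[1,2])/K[1,1],1])
    else:
        T=M@m['T_tool_cam']; x=(u-K[0,2])/K[0,0]; y=(v-K[1,2])/K[1,1]; r=np.hypot(x,y)+1e-12
        d=np.array([np.sin(r)*x/r,np.sin(r)*y/r,np.cos(r)])
    return T[:3,3],T[:3,:3]@d
def onz(n,u,v,z,M=None):
    o,d=ray(n,u,v,M); return o+d*(z-o[2])/d[2]
def toolM(s):
    from scipy.spatial.transform import Rotation as R
    w,x,y,z=s['tool_rot']; M=np.eye(4); M[:3,:3]=R.from_quat([x,y,z,w]).as_matrix(); M[:3,3]=s['tool_pos']; return M
H={'red':[(0,6),(174,180)],'yellow':[(20,32)],'green':[(50,75)],'blue':[(105,130)]}
def blobs(p,c,smin=150,vmin=60,amin=15):
    h=cv2.cvtColor(p,cv2.COLOR_RGB2HSV); m=np.zeros(h.shape[:2],np.uint8)
    for a,b in H[c]: m|=cv2.inRange(h,(a,smin,vmin),(b,255,255))
    n,l,st,ce=cv2.connectedComponentsWithStats(m)
    return [(int(st[i,4]),ce[i],st[i,:4]) for i in range(1,n) if st[i,4]>=amin]
E
python3 - <<'E'
from h import *
np.set_printoptions(precision=1,suppress=True)
for n in('scene','side'):
    p=cv2.imread(f'pics/{n}0.png')[:,:,::-1].copy()
    for c in H:
        for a,ce,b in blobs(p,c): print(n,c,a,ce,b,onz(n,*ce,64)[:2],onz(n,*ce,12)[:2])
E
```

```text
scene red 123 [382.  139.1] [372 132  22  14] [458.  220.5] [416.5 271.9]
scene red 70 [375.3 148.1] [372 143  10  12] [470.4 181.6] [429.7 230.5]
scene red 100 [314.2 182.6] [308 178  13  10] [454.8 -12.3] [413.1  24.1]
scene red 111 [350.2 219.2] [344 214  14  11] [594.7 -35.5] [562.   -0.6]
scene red 256 [177.8 296.9] [146 287  64  21] [ 504.9 -413.1] [ 466.4 -402.5]
scene yellow 691 [433.5 182.7] [415 168  40  30] [650.  183.9] [620.9 232.9]
scene yellow 101 [261.1 222.8] [255 218  13  11] [ 466.9 -180.2] [ 426.  -154.7]
scene green 63 [395.3 146.7] [389 143  13   9] [501.6 221.3] [463.  272.8]
scene green 157 [387.7 157.2] [379 149  18  19] [515.1 177.4] [477.3 226.1]
scene green 93 [308.1 254.3] [302 249  13  11] [ 602.5 -166. ] [ 570.3 -139.6]
scene blue 362 [475.2  11.5] [464   0  25  28] [209.6 989.1] [ 152.1 1090. ]
scene blue 159 [420.3 171.2] [410 163  24  20] [603.3 193.8] [571.2 243.5]
scene blue 34 [398.4 167.4] [396 164   6   9] [558.2 167.2] [523.2 215.1]
scene blue 131 [227.3 248.6] [220 243  15  12] [ 474.3 -275.1] [ 433.8 -255.6]
scene blue 138 [260.2 304. ] [253 
[... 248 characters left out ...]
[634.9  40.6]
side red 105 [285.5 194.6] [278 190  16  10] [446.8 -15.4] [480.5  64.5]
side red 248 [385.2 329.9] [366 301  40  57] [ 416.5 -445.3] [ 447.2 -409. ]
side yellow 281 [310.8 153.5] [298 146  27  16] [594.4 147.1] [643.1 243.5]
side yellow 73 [325.9 231.7] [319 228  14   8] [ 458.8 -183.6] [ 493.7 -120.7]
side green 251 [264.  160.5] [252 154  25  14] [468.4 167.3] [504.3 265.7]
side green 16 [377.9 210.9] [374 209   9   4] [ 592.5 -169.7] [ 641.1 -105.5]
side blue 283 [286.4 156.9] [273 150  27  15] [528.5 159.3] [570.5 256.9]
side blue 66 [431.9 243.2] [426 239  13   8] [ 619.4 -311.5] [ 670.6 -261.6]
side blue 137 [354.5 257.3] [346 252  18  11] [ 466.5 -278.1] [ 502.2 -224.8]
```

```bash
python3 - <<'E'
from h import *
np.set_printoptions(precision=1,suppress=True)
M=toolM(env.get_state());p=cv2.imread('pics/wrist0.png')[:,:,::-1].copy()
for c in H:
    for a,ce,b in blobs(p,c,amin=100): print(c,a,ce,b,onz('wrist',*ce,64,M)[:2])
# bin corners z=36: front outer corner edges
for uv in [(118,28),(340,38)]: print(onz('wrist',*uv,30,M))
E
python3 -m pendant '[0,0,0,0,0,-0.04,-1, 0,0,0,0,0,-0.04,-1, 0,0,0,0,0,-0.04,-1, 0,0,0,0,0,-0.04,-1]'
```

```text
red 1054 [142.4  12.3] [120   0  50  27] [444.3 213.2]
red 442 [152.2 196.1] [141 183  23  27] [453.   -7.4]
red 459 [266.3 215.5] [253 204  27  25] [591.7 -29.7]
yellow 1586 [299.8  12.8] [268   0  63  30] [629.4 187.5]
green 1074 [188.3  10.7] [163   0  54  23] [505.7 202.9]
green 250 [279.7 313.1] [269 306  23  15] [ 600.3 -158.1]
blue 1226 [241.   10.7] [212   0  58  24] [567.  194.1]
[383.4 214.4  30. ]
[672.9 168.2  30. ]
time: 0.48
tool_pos: [649.5, -0.1, 362.3]
tool_rot: [-0.0, 0.707, 0.707, -0.0]
ft_force: [1.6, 0.3, 0.8]
opening: 0.998
```

```bash
python3 -m pendant '[0,0,0,-0.04,0,0,-1, 0,0,0,-0.04,0,0,-1, 0,0,0,-0.04,0,0,-1, 0,0,0,-0.04,0,0,-1, 0,0,0,0,0,0,-1, 0,0,0,0,0,0,-1]'
python3 - <<'E'
from h import *
np.set_printoptions(precision=1,suppress=True)
s=env.get_state();M=toolM(s);print(s['tool_pos'],s['joint_velocities'].max())
p,d=grab('wrist','wrist1'); np.save('pics/M1.npy',M)
for c in H:
    for a,ce,b in blobs(p,c,amin=60): print(c,a,ce,b,onz('wrist',*ce,64,M)[:2])
E
```

```text
time: 0.98
tool_pos: [649.1, -164.1, 360.0]
tool_rot: [-0.0, 0.709, 0.705, -0.001]
ft_force: [-0.5, 1.1, -0.0]
opening: 1.001
[ 649.1 -164.1  360. ] 0.005105474333422289
red 250 [195.8  74.1] [187  65  18  19] [452.5  -8.5]
red 246 [280.7  82. ] [272  73  19  19] [591.3 -31.7]
yellow 590 [445.8 164.5] [429 148  34  34] [ 858.2 -159.1]
yellow 254 [206.6 176. ] [198 167  18  19] [ 464.5 -176.7]
green 183 [287.7 164.7] [279 157  18  17] [ 600.  -161.2]
blue 221 [216.3 230. ] [208 222  18  18] [ 472.5 -270.5]
blue 164 [305. 250.] [298 243  15  15] [ 624.5 -305.7]
```

View pics/wrist1.png

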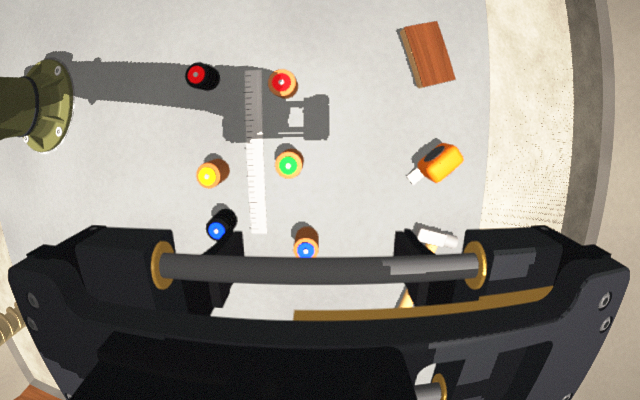

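The wrist view shows all six drums: the good ones are yellow (207,176), green (288,165), red (281,82) and blue (305,250). Now I'll turn the jaws across the caddy row (az ≈ -1.41) and measure again.

```bash
python3 -m pendant '[0,0,-0.12,0,0,0,-1, 0,0,-0.12,0,0,0,-1, 0,0,-0.12,0,0,0,-1, 0,0,-0.12,0,0,0,-1, 0,0,-0.12,0,0,0,-1, 0,0,-0.12,0,0,0,-1]'
python3 -m pendant '[0,0,-0.12,0,0,0,-1, 0,0,-0.12,0,0,0,-1, 0,0,-0.12,0,0,0,-1, 0,0,-0.12,0,0,0,-1, 0,0,-0.12,0,0,0,-1, 0,0,-0.09,0,0,0,-1, 0,0,0,0,0,0,-1, 0,0,0,0,0,0,-1]'
python3 - <<'E'
from h import *
np.set_printoptions(precision=3,suppress=True)
s=env.get_state();M=toolM(s);print(s['tool_pos'],s['joints']);print(M)
p,d=grab('wrist','wrist2'); np.save('pics/M2.npy',M)
for c in H:
    for a,ce,b in blobs(p,c,amin=60): print(c,a,ce,b,onz('wrist',*ce,64,M)[:2])
E
```

```text
time: 1.53
tool_pos: [650.4, -157.2, 360.9]
tool_rot: [-0.0, 0.408, 0.913, 0.001]
ft_force: [0.5, 0.3, 1.1]
opening: 1.002
time: 2.2
tool_pos: [650.3, -158.0, 360.9]
tool_rot: [0.0, 0.08, 0.997, 0.0]
ft_force: [-0.4, -0.2, 0.1]
opening: 1.0
[ 650.276 -158.031  360.886] [ 0.318  0.355 -0.174  1.096  0.06   1.695  1.572]
[[  -0.987    0.16     0.     650.276]
 [   0.16     0.987    0.001 -158.031]
 [   0.       0.001   -1.     360.886]
 [   0.       0.       0.       1.   ]]
red 1025 [508.367  21.784] [491   3  36  39] [435.07  219.273]
red 268 [391.332  30.94 ] [382  22  20  19] [452.099  -8.94 ]
red 289 [173.599  86.138] [152  58  44  56] [ 475.349 -369.   ]
red 255 [391.451 117.608] [382 109  19  19] [591.266 -31.762]
yellow 276 [286.46   51.859] [277  43  20  19] [ 464.5   -176.218]
yellow 1132 [512.281 126.021] [496 107  33  38] [625.39  193.751]
yellow 184 [341.082 288.832] [328 285  25  11] [ 872.99  -151.596]
green 1058 [511.382  55.306] [495  37  34  38] [498.549 211.263]
green 220 [309.641 134.686] [301 126  18  18] [ 599.425 -162.126]
blue 267 [228.199  69.097] [219  60  19  19] [ 472.094 -271.037]
blue 1090 [512.548  89.828] [497  71  33  38] [561.148 202.466]
```

View pics/wrist2.png

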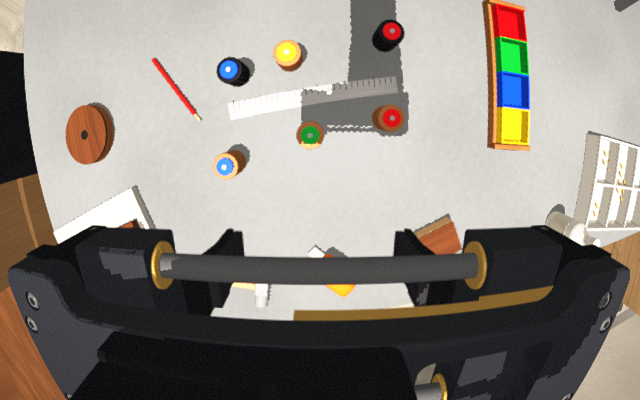

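Two wrist views in different orientations agree within about 1 mm, so I trust them over the blurred fixed views. The bins are at columns 490–530, rows 3–147. Next I look at them from closer.

```bash
python3 -m pendant '[0,0,0,0,0.041,0,-1, 0,0,0,0,0.041,0,-1, 0,0,0,0,0.041,0,-1, 0,0,0,0,0.041,0,-1, 0,0,0,0,0.041,0,-1, 0,0,0,0,0.041,0,-1, 0,0,0,0,0.041,0,-1, 0,0,0,0,0.041,0,-1]'
python3 -m pendant '[0,0,0,0,0.03,0,-1,0,0,0,0,0,0,-1,0,0,0,0,0,0,-1]'
python3 - <<'E'
from h import *
np.set_printoptions(precision=3,suppress=True)
s=env.get_state();M=toolM(s);print(s['tool_pos'],s['joints']);print(M)
p,d=grab('wrist','wrist3'); np.save('pics/M3.npy',M)
for c in H:
    for a,ce,b in blobs(p,c,amin=200): print(c,a,ce,b,onz('wrist',*ce,30,M)[:2])
E
```

```text
time: 2.92
tool_pos: [702.3, 166.3, 361.2]
tool_rot: [0.0, 0.081, 0.997, 0.0]
ft_force: [0.4, 0.3, -0.2]
opening: 1.0
time: 3.17
tool_pos: [706.5, 197.2, 359.7]
tool_rot: [-0.001, 0.078, 0.997, 0.0]
ft_force: [-0.3, -1.5, 0.1]
opening: 1.002
[706.467 197.239 359.694] [-0.154  0.527 -0.291  0.868  0.146  1.764  1.035]
[[ -0.988   0.156  -0.002 706.467]
 [  0.156   0.988   0.001 197.239]
 [  0.002   0.     -1.    359.694]
 [  0.      0.      0.      1.   ]]
red 662 [323.19    7.545] [303   0  42  16] [443.068 248.071]
red 228 [171.702  40.531] [163  32  18  18] [439.122 -22.356]
yellow 1692 [325.751 115.313] [305  95  43  42] [628.776 222.865]
green 1519 [323.811  35.048] [303  17  43  37] [493.255 241.08 ]
blue 1611 [324.926  74.243] [304  55  42  40] [560.786 232.191]
```

View pics/wrist3.png

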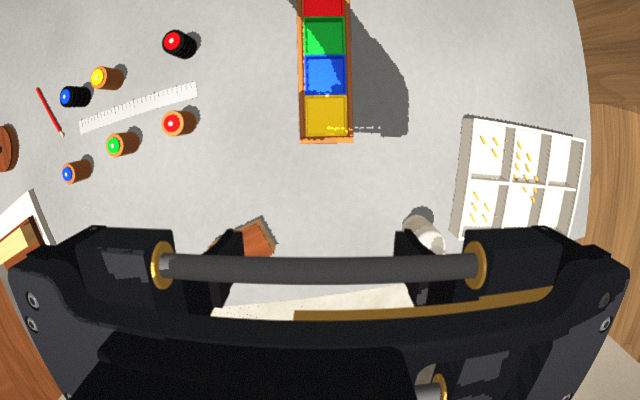

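```bash
python3 - <<'E'
from h import *
np.set_printoptions(precision=2,suppress=True)
for k in (2,3):
    M=np.load(f'pics/M{k}.npy'); p=cv2.imread(f'pics/wrist{k}.png')[:,:,::-1].copy()
    h=cv2.cvtColor(p,cv2.COLOR_RGB2HSV)
    for c in H:
        m=np.zeros(h.shape[:2],np.uint8)
        for a,b in H[c]: m|=cv2.inRange(h,(a,120,40),(b,255,255))
        n,l,st,ce=cv2.connectedComponentsWithStats(m)
        for i in range(1,n):
            if st[i,4]<900 or st[i,1]==0: continue
            cn=max(cv2.findContours((l==i).astype(np.uint8),0,2)[0],key=len)[:,0,:]
            w=np.array([onz('wrist',u,v,36,M)[:2] for u,v in cn],np.float32)
            print(k,c,st[i],cv2.minAreaRect(w))
E
```

```text
2 red [ 491    3   36   39 1033] ((428.378173828125, 243.13787841796875), (81.6932373046875, 72.43462371826172), 82.54981231689453)
2 yellow [ 496  107   34   38 1142] ((628.0659790039062, 215.4817352294922), (80.10321044921875, 67.32147216796875), 82.25003051757812)
2 green [ 495   37   34   38 1064] ((494.53466796875, 234.03387451171875), (78.74085998535156, 69.14065551757812), 82.86493682861328)
2 blue [ 497   71   33   38 1117] ((560.7247924804688, 225.2563018798828), (78.92020416259766, 67.18974304199219), 82.44071960449219)
3 yellow [ 305   95   43   42 1696] ((628.6214599609375, 222.49978637695312), (68.07404327392578, 66.71635437011719), 83.05587005615234)
3 green [ 303   17   43   37 1519] ((493.9664001464844, 240.9890594482422), (67.8088607788086, 63.888362884521484), 81.42647552490234)
3 blue [ 304   55   43   40 1646] ((561.6241455078125, 231.94384765625), (67.78616333007812, 65.73373413085938), 81.42346954345703)
```

```bash
cat >> h.py <<'E'
def plan(x,y,z):
    s=env.get_state();M=toolM(s); d=M[:3,:3].T@(np.array([x,y,z])-s['tool_pos'])
    ang=np.arctan2(M[1,1],M[0,1])
    print('t',s['time'],'pos',s['tool_pos'].round(1),'delta tool mm',d.round(1),'rows/40',(d/40).round(2),'yaw',round(ang,3),'op',round(s['opening'],3))
E
python3 -c "
from h import *
plan(591.3,-31.8,150)"
```

```text
t 3.2167 pos [707.1 194.4 360.3] delta tool mm [  78.1 -241.6  210.6] rows/40 [ 1.95 -6.04  5.26] yaw 1.411 op 1.004
```

```bash
python3 -m pendant '[0,0,0,0.0098,-0.0302,0.0263,-1, 0,0,0,0.0098,-0.0302,0.0263,-1, 0,0,0,0.0098,-0.0302,0.0263,-1, 0,0,0,0.0098,-0.0302,0.0263,-1, 0,0,0,0.0098,-0.0302,0.0263,-1, 0,0,0,0.0098,-0.0302,0.0263,-1, 0,0,0,0.0098,-0.0302,0.0263,-1, 0,0,0,0.0098,-0.0302,0.0263,-1]'
python3 -m pendant '[0,0,0,0,0,0,-1, 0,0,0,0,0,0,-1, 0,0,0,0,0,0,-1]'
python3 - <<'E'
from h import *
np.set_printoptions(precision=3,suppress=True)
plan(591.3,-31.8,150)
s=env.get_state();M=toolM(s)
p,d=grab('wrist','wrist4')
for c in H:
    for a,ce,b in blobs(p,c,amin=100): print(c,a,ce,b,onz('wrist',*ce,64,M)[:2])
E
```

```text
time: 3.88
tool_pos: [590.0, -36.5, 150.2]
tool_rot: [0.001, 0.083, 0.997, -0.001]
ft_force: [1.2, -0.6, 0.4]
opening: 1.003
time: 4.13
tool_pos: [591.6, -33.8, 151.5]
tool_rot: [0.001, 0.082, 0.997, 0.0]
ft_force: [1.7, -0.0, 0.7]
opening: 0.999
t 4.1333 pos [591.6 -33.8 151.5] delta tool mm [0.6 2.  1.5] rows/40 [0.02 0.05 0.04] yaw 1.407 op 0.999
red 2290 [530.576  22.776] [503   0  55  52] [439.377 215.349]
red 831 [320.031  41.235] [303  25  35  33] [451.792  -8.195]
red 445 [ 51.948 144.002] [ 30 106  46  76] [ 473.979 -327.43 ]
red 694 [320.461 198.138] [305 183  32  32] [590.014 -30.569]
yellow 617 [148.817  96.511] [136  81  27  32] [ 464.263 -175.453]
yellow 2728 [528.86  189.152] [503 159  54  60] [615.862 189.917]
green 2783 [533.624  74.636] [508  43  52  64] [496.023 206.407]
green 488 [191.885 227.432] [179 214  27  28] [ 598.603 -160.085]
blue 2807 [533.59  131.683] [509 102  51  60] [555.387 198.408]
blue 436 [ 83.103 128.972] [ 73 115  21  29] [ 472.185 -268.83 ]
```

View pics/wrist4.png

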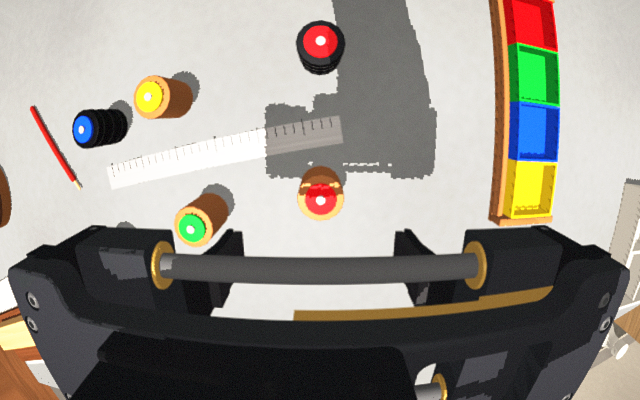

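The red drum (320,198) sits between the fingers at about (590.5,-31). I'll descend and grip with the tips about 30 mm up, so they clear the bin rim when I place it.

```bash
python3 -m pendant '[0,0,0,0,0.001,0.04,-1, 0,0,0,0,0,0.04,-1, 0,0,0,0,0,0.03,-1, 0,0,0,0,0,0.01,-1, 0,0,0,0,0,0,1, 0,0,0,0,0,0,1, 0,0,0,0,0,0,1, 0,0,0,0,0,0,1]' 25
python3 -m pendant '[0,0,0,0,0,0,1, 0,0,0,0,0,0,1]'
```

```text
time: 4.85
tool_pos: [593.8, -31.5, 33.3]
tool_rot: [0.002, 0.08, 0.997, 0.0]
ft_force: [-0.3, 0.5, -0.4]
opening: 0.781
time: 5.02
tool_pos: [592.4, -31.7, 31.9]
tool_rot: [0.001, 0.08, 0.997, -0.0]
ft_force: [-0.6, 0.5, 0.7]
opening: 0.631
```

```bash
python3 -m pendant '[0,0,0,0,0,0,1, 0,0,0,0,0,0,1, 0,0,0,0,0,0,1, 0,0,0,0,0,0,1]'
python3 -m pendant '[0,0,0,0,0,-0.03,1, 0,0,0,0,0,-0.04,1, 0,0,0,0,0,-0.04,1]'
python3 -c "
from h import *
plan(427,250,142);grab('wrist','wrist5')"
```

```text
time: 5.35
tool_pos: [591.8, -31.7, 31.0]
tool_rot: [0.0, 0.08, 0.997, -0.0]
ft_force: [-1.2, 0.1, 3.8]
opening: 0.497
time: 5.6
tool_pos: [589.7, -31.5, 139.9]
tool_rot: [-0.002, 0.08, 0.997, 0.0]
ft_force: [1.8, 0.6, -1.0]
opening: 0.493
t 5.6 pos [589.7 -31.5 139.9] delta tool mm [205.6 251.8  -1.3] rows/40 [ 5.14  6.3  -0.03] yaw 1.41 op 0.493
```

View pics/wrist5.png

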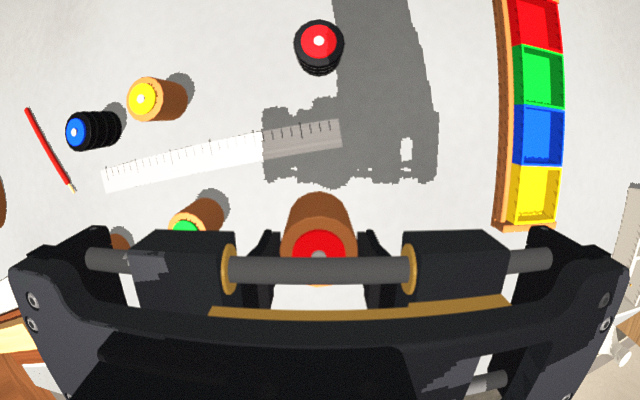

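Gripped and lifted upright (centre at (320,240)). Moving to the red bin.

```bash
python3 -m pendant '[0,0,0,0.0257,0.0315,0,1, 0,0,0,0.0257,0.0315,0,1, 0,0,0,0.0257,0.0315,0,1, 0,0,0,0.0257,0.0315,0,1, 0,0,0,0.0257,0.0315,0,1, 0,0,0,0.0257,0.0315,0,1, 0,0,0,0.0257,0.0315,0,1, 0,0,0,0.0257,0.0315,0,1]'
python3 -m pendant '[0,0,0,0,0,0,1, 0,0,0,0,0,0,1, 0,0,0,0,0,0,1]'
python3 -c "
from h import *
plan(427,250,142);grab('wrist','wrist6');plan(427,250,142);grab('scene','scene6')"
```

```text
time: 6.32
tool_pos: [427.2, 251.3, 140.0]
tool_rot: [0.0, 0.08, 0.997, -0.0]
ft_force: [0.9, 1.6, -2.1]
opening: 0.491
time: 6.57
tool_pos: [428.8, 249.6, 140.0]
tool_rot: [-0.0, 0.08, 0.997, -0.0]
ft_force: [0.3, -0.4, -1.7]
opening: 0.488
t 6.5667 pos [428.8 249.6 140. ] delta tool mm [ 1.8  0.1 -2. ] rows/40 [ 0.04  0.   -0.05] yaw 1.411 op 0.488
t 6.6167 pos [429.3 248.8 140. ] delta tool mm [ 2.4  0.8 -2. ] rows/40 [ 0.06  0.02 -0.05] yaw 1.409 op 0.494
```

View pics/wrist6.png

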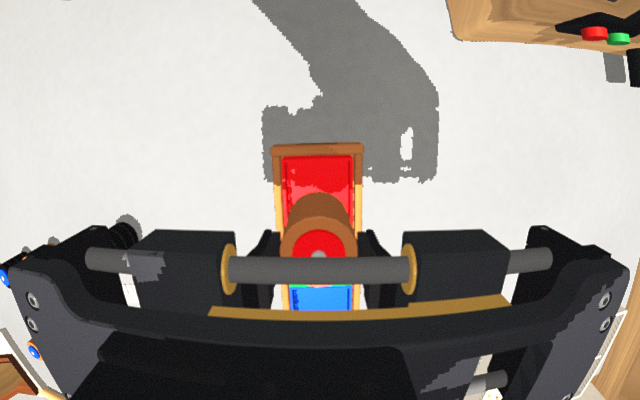

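View pics/scene6.png

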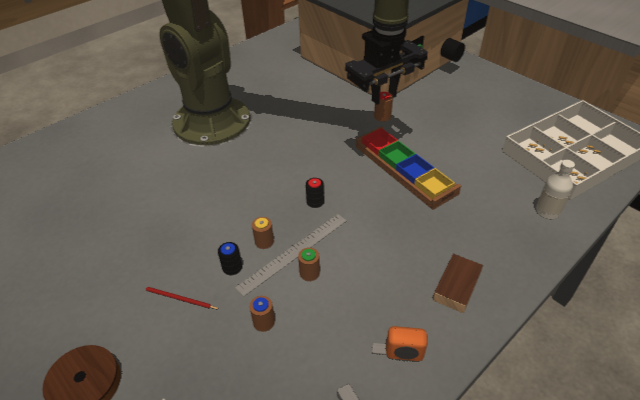

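```bash
python3 - <<'E'
from h import *
np.set_printoptions(precision=1,suppress=True)
s=env.get_state();M=toolM(s); p=cv2.imread('pics/wrist6.png')[:,:,::-1].copy()
h=cv2.cvtColor(p,cv2.COLOR_RGB2HSV)
m=cv2.inRange(h,(0,170,60),(5,255,255))|cv2.inRange(h,(174,170,60),(180,255,255)); m[225:]=0
ys,xs=np.where(m[130:200,250:400]>0); xs+=250;ys+=130
print(xs.min(),xs.max(),ys.min())
for v in (160,170,180,190): r=np.where(m[v,250:400])[0]+250; print(v,r.min(),r.max())
Mi=np.linalg.inv(M)
for uv in [(xs.min(),160),(xs.max(),160),(318,ys.min()),(284,ys.min()),(352,ys.min())]:
    w=onz('wrist',*uv,36,M); print(uv,w,(Mi@np.r_[w,1])[:3])
E
```

```text
281 352 155
160 281 352
170 281 352
180 282 352
190 282 352
(np.int64(281), 160) [389.5 220.7  36. ] [ 34.9 -34.  104.1]
(np.int64(352), 160) [400.3 286.2  36. ] [ 34.9  32.5 104. ]
(318, np.int64(155)) [390.7 255.6  36. ] [ 39.4   0.7 104.1]
(284, np.int64(155)) [385.4 224.3  36. ] [ 39.6 -31.  104.1]
(352, np.int64(155)) [395.7 286.9  36. ] [ 39.6  32.4 104. ]
```

```bash
python3 -m pendant '[0,0,0,0.004,-0.001,0.036,1, 0,0,0,0,0,0.036,1, 0,0,0,0,0,0.018,1, 0,0,0,0,0,0.006,1, 0,0,0,0,0,0,1, 0,0,0,0,0,0,1]'
python3 -c "
from h import *
plan(427,250,42);grab('wrist','wrist7');grab('scene','scene7')"
```

```text
time: 7.17
tool_pos: [425.8, 249.1, 44.9]
tool_rot: [0.0, 0.081, 0.997, 0.0]
ft_force: [0.7, 1.0, -1.3]
opening: 0.494
t 7.1667 pos [425.8 249.1  44.9] delta tool mm [-1.   1.   2.9] rows/40 [-0.03  0.03  0.07] yaw 1.408 op 0.494
```

View pics/wrist7.png

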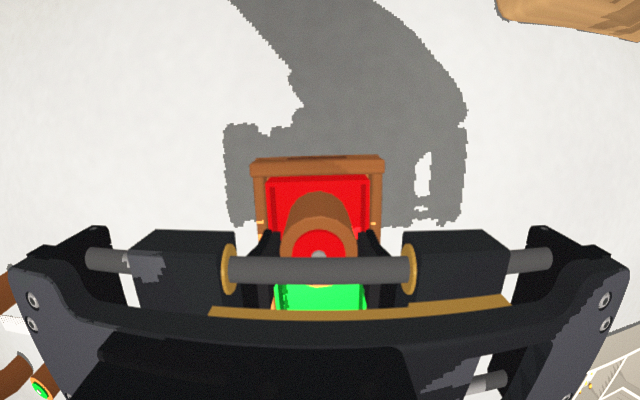

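```bash
python3 -c "
import cv2;i=cv2.imread('pics/scene7.png')[60:260,280:500];cv2.imwrite('pics/s7c.png',cv2.resize(i,None,fx=3,fy=3))"
```

```text
(no output)
```

View pics/s7c.png

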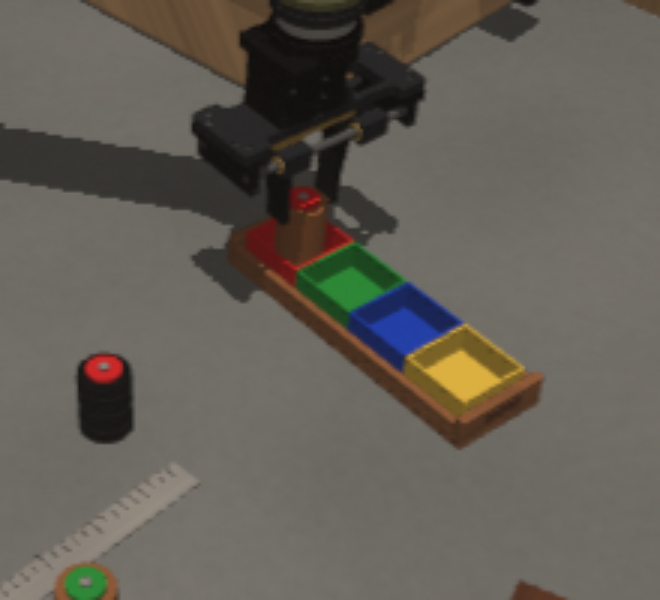

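```bash
python3 - <<'E'
from h import *
np.set_printoptions(precision=1,suppress=True)
s=env.get_state();M=toolM(s);Mi=np.linalg.inv(M)
for uv in [(267,178),(371,178),(318,178),(318,191)]:
    w=onz('wrist',*uv,36 ,M); print(uv,w,(Mi@np.r_[w,1])[:3])
for uv in [(318,191)]:
    w=onz('wrist',*uv,75-0 ,M); print(uv,w,(Mi@np.r_[w,1])[:3])
# scene corners of red-green boundary at z=36 
for uv in [(280+245/3,60+235/3),(280+300/3,60+277/3),(280+353/3,60+243/3),(280+520/3,60+370/3),(280+405/3,60+368/3),(280+462/3,60+411/3)]: print(onz('scene',*uv,36))
E
```

```text
(267, 178) [385.9 224.2  36. ] [ 35.5 -31.7   9.3]
(371, 178) [396.6 289.7  36. ] [35.5 34.6  9.4]
(318, 178) [391.3 256.3  36. ] [35.4  0.8  9.4]
(318, 191) [399.6 254.9  36. ] [26.9  0.8  9.4]
(318, 191) [390.6 256.4  75. ] [ 36.    0.9 -29.6]
[395.7 212.6  36. ]
[468.3 204.   36. ]
[470.  271.2  36. ]
[668.8 242.3  36. ]
[603.1 179.2  36. ]
[665.1 172.6  36. ]
```

The red drum is centred within 2 mm in its bin. I'll lower the last 3 mm and release.

```bash
python3 -m pendant '[0,0,0,0,0,0.003,1, 0,0,0,0,0,0,1, 0,0,0,0,0,0,-1, 0,0,0,0,0,0,-1, 0,0,0,0,0,0,-1, 0,0,0,0,0,-0.03,-1, 0,0,0,0,0,-0.04,-1, 0,0,0,0,0,-0.04,-1]'
python3 -c "
from h import *
plan(464.4,-176.3,152);grab('scene','scene8');grab('wrist','wrist8')
i=cv2.imread('pics/scene8.png')[60:260,280:500];cv2.imwrite('pics/s8c.png',cv2.resize(i,None,fx=3,fy=3))"
```

```text
time: 7.93
tool_pos: [423.7, 249.4, 152.2]
tool_rot: [-0.001, 0.08, 0.997, -0.0]
ft_force: [1.9, 0.7, 0.7]
opening: 0.859
t 7.9333 pos [423.7 249.4 152.2] delta tool mm [-1.081e+02 -4.138e+02  4.000e-01] rows/40 [-2.700e+00 -1.034e+01  1.000e-02] yaw 1.411 op 0.859
```

View pics/s8c.png

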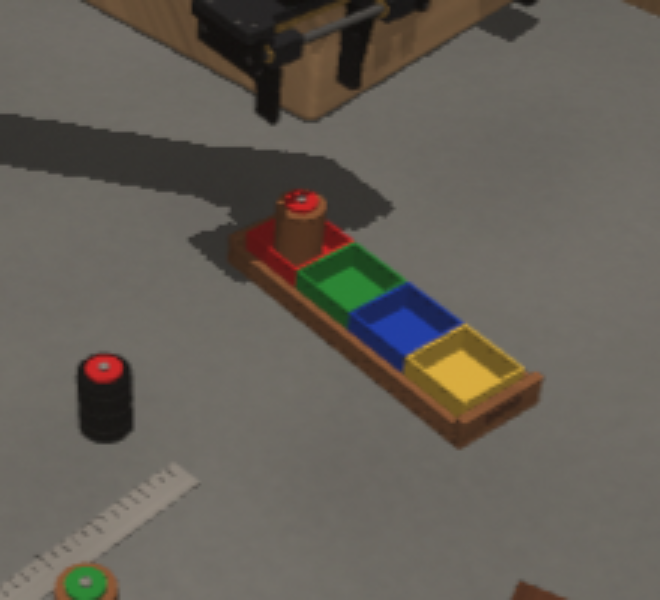

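View pics/wrist8.png

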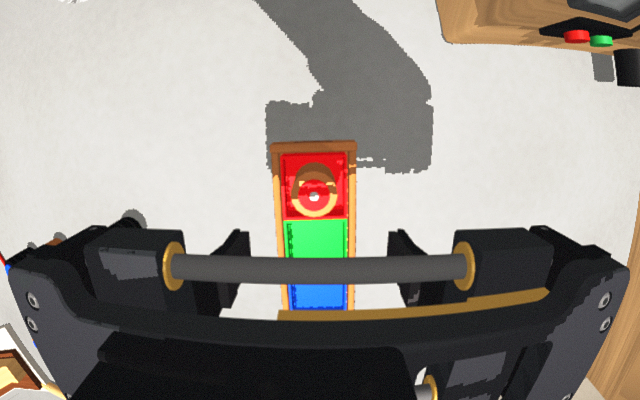

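The red drum stands upright in the red bin. Yellow is next.

```bash
python3 -m pendant '[0,0,0,-0.0098,-0.0376,0,-1, 0,0,0,-0.0098,-0.0376,0,-1, 0,0,0,-0.0098,-0.0376,0,-1, 0,0,0,-0.0098,-0.0376,0,-1, 0,0,0,-0.0098,-0.0376,0,-1, 0,0,0,-0.0098,-0.0376,0,-1, 0,0,0,-0.0098,-0.0376,0,-1, 0,0,0,-0.0098,-0.0376,0,-1]'
python3 -m pendant '[0,0,0,-0.0098,-0.0376,0,-1, 0,0,0,-0.0098,-0.0376,0,-1, 0,0,0,-0.0098,-0.0376,0,-1, 0,0,0,0,0,0,-1, 0,0,0,0,0,0,-1]'
python3 - <<'E'
from h import *
np.set_printoptions(precision=1,suppress=True)
plan(464.4,-176.3,152)
s=env.get_state();M=toolM(s)
p,d=grab('wrist','wrist9')
plan(464.4,-176.3,30)
for c in H:
    for a,ce,b in blobs(p,c,amin=100): print(c,a,ce,b,onz('wrist',*ce,64,M)[:2])
E
```

```text
time: 8.7
tool_pos: [453.9, -61.6, 151.6]
tool_rot: [0.001, 0.08, 0.997, -0.0]
ft_force: [0.6, 0.9, 0.5]
opening: 0.997
time: 9.12
tool_pos: [464.5, -178.3, 151.1]
tool_rot: [-0.0, 0.083, 0.997, -0.0]
ft_force: [-0.3, 1.6, -0.9]
opening: 1.002
t 9.1167 pos [ 464.5 -178.3  151.1] delta tool mm [ 0.4  1.9 -0.9] rows/40 [ 0.   0.1 -0. ] yaw 1.405 op 1.002
t 9.1667 pos [ 464.7 -176.   151.1] delta tool mm [  0.2  -0.4 121.1] rows/40 [ 0. -0.  3.] yaw 1.408 op 1.003
red 888 [606.1 119.2] [594  93  34  53] [420.8 186.6]
red 178 [634.1 121. ] [629 111  11  22] [424.9 260.5]
red 647 [486.3 159.4] [473 144  28  32] [450.6  -9.6]
red 464 [133.3 199.2] [109 168  51  62] [ 431.7 -364.4]
yellow 697 [319.3 198.2] [304 183  32  32] [ 462.5 -176.1]
yellow 338 [596.6 241.7] [579 235  34  18] [581.8 180.7]
green 1471 [607.4 167.1] [590 142  36  49] [481.3 189.2]
blue 1380 [600.6 213. ] [582 190  39  47] [541.  181.1]
blue 182 [223.9 221.6] [208 207  30  31] [ 470.1 -269.2]
```

View pics/wrist9.png

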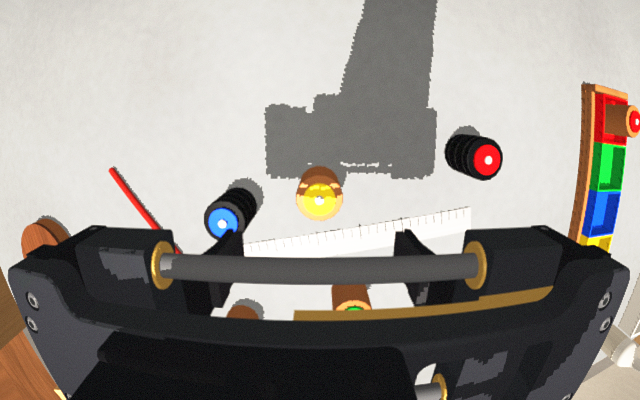

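The yellow drum is between the fingers (319,198), and bald_blue (222,222) is clear of the left finger by about 12 mm.

```bash
python3 -m pendant '[0,0,0,0.001,0,0.04,-1, 0,0,0,0,0,0.04,-1, 0,0,0,0,0,0.03,-1, 0,0,0,0,0,0.01,-1, 0,0,0,0,0,0,1, 0,0,0,0,0,0,1, 0,0,0,0,0,0,1, 0,0,0,0,0,0,1]' 25
python3 -m pendant '[0,0,0,0,0,0,1, 0,0,0,0,0,0,1, 0,0,0,0,0,0,1, 0,0,0,0,0,0,1, 0,0,0,0,0,0,1, 0,0,0,0,0,0,1]'
```

```text
time: 9.83
tool_pos: [466.0, -176.0, 33.8]
tool_rot: [0.002, 0.08, 0.997, -0.0]
ft_force: [-0.1, -0.3, 0.2]
opening: 0.785
time: 10.33
tool_pos: [464.4, -176.0, 32.0]
tool_rot: [0.001, 0.08, 0.997, -0.0]
ft_force: [0.2, -1.4, 4.1]
opening: 0.492
```

```bash
python3 -m pendant '[0,0,0,0,0,-0.03,1, 0,0,0,0,0,-0.04,1, 0,0,0,0,0,-0.04,1,0,0,0,0,0,0,1]'
python3 -c "
from h import *
plan(627.5,222.8,142)"
```

```text
time: 10.67
tool_pos: [468.6, -177.0, 149.1]
tool_rot: [0.006, 0.08, 0.997, -0.001]
ft_force: [1.2, -1.0, -0.7]
opening: 0.491
t 10.6667 pos [ 468.6 -177.   149.1] delta tool mm [-92.8 420.1   7.5] rows/40 [-2.32 10.5   0.19] yaw 1.41 op 0.491
```

```bash
python3 -m pendant '[0,0,0,-0.0088,0.0382,0,1, 0,0,0,-0.0088,0.0382,0,1, 0,0,0,-0.0088,0.0382,0,1, 0,0,0,-0.0088,0.0382,0,1, 0,0,0,-0.0088,0.0382,0,1, 0,0,0,-0.0088,0.0382,0,1, 0,0,0,-0.0088,0.0382,0,1, 0,0,0,-0.0088,0.0382,0,1]'
python3 -m pendant '[0,0,0,-0.0088,0.0382,0,1, 0,0,0,-0.0088,0.0382,0,1, 0,0,0,-0.0088,0.0382,0,1, 0,0,0,0,0,0,1, 0,0,0,0,0,0,1, 0,0,0,0,0,0,1]'
python3 -c "
from h import *
plan(627.5,222.8,142);grab('wrist','wrist10');plan(627.5,222.8,142)"
```

```text
time: 11.33
tool_pos: [582.2, 116.6, 140.6]
tool_rot: [-0.001, 0.08, 0.997, -0.0]
ft_force: [1.0, 0.3, -1.7]
opening: 0.492
time: 11.83
tool_pos: [626.2, 222.9, 140.1]
tool_rot: [-0.001, 0.08, 0.997, -0.001]
ft_force: [0.5, -0.7, -2.0]
opening: 0.493
t 11.8333 pos [626.2 222.9 140.1] delta tool mm [-1.3  0.1 -1.9] rows/40 [-0.03  0.   -0.05] yaw 1.41 op 0.493
t 11.8833 pos [626.5 221.8 140.6] delta tool mm [-0.8  1.2 -1.4] rows/40 [-0.02  0.03 -0.04] yaw 1.409 op 0.494
```

View pics/wrist10.png

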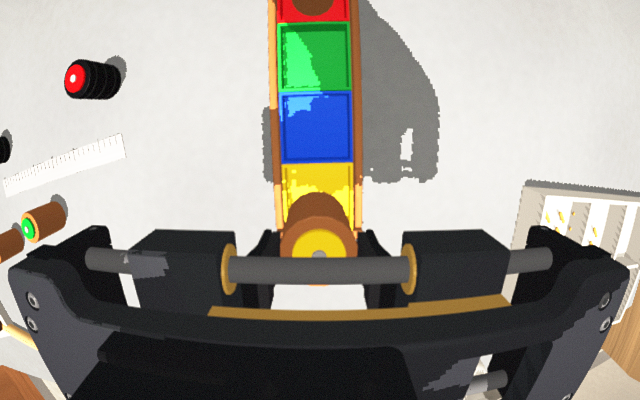

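```bash
python3 - <<'E'
from h import *
np.set_printoptions(precision=1,suppress=True)
s=env.get_state();M=toolM(s);Mi=np.linalg.inv(M)
for uv in [(281,175),(355,175),(316,163.5),(316,92),(316,22)]:
    w=onz('wrist',*uv,36 ,M); print(uv,w,(Mi@np.r_[w,1])[:3])
E
```

```text
(281, 175) [600.6 191.   36. ] [ 20.5 -34.3 104.7]
(355, 175) [611.9 260.1  36. ] [ 20.5  35.7 104.5]
(316, 163.5) [595.3 225.5  36. ] [ 31.3  -1.2 104.6]
(316, 92) [529.4 236.3  36. ] [ 98.1  -1.1 104.7]
(316, 22) [462.1 247.3  36. ] [166.3  -1.2 104.7]
```

```bash
python3 -m pendant '[0,0,0,-0.004,0.0005,0.036,1, 0,0,0,0,0,0.036,1, 0,0,0,0,0,0.018,1, 0,0,0,0,0,0.006,1, 0,0,0,0,0,0,1, 0,0,0,0,0,0,1]'
python3 -c "
from h import *
plan(627.5,222.8,42);grab('wrist','wrist11')"
```

```text
time: 12.38
tool_pos: [631.6, 222.0, 46.4]
tool_rot: [0.001, 0.081, 0.997, -0.0]
ft_force: [0.9, 0.4, -0.4]
opening: 0.49
t 12.3833 pos [631.6 222.   46.4] delta tool mm [4.2 0.1 4.4] rows/40 [0.1  0.   0.11] yaw 1.408 op 0.49
```

View pics/wrist11.png

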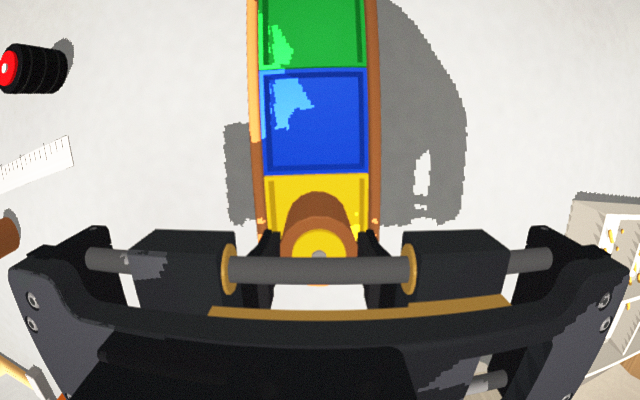

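The blue/yellow boundary is at row 176, so the drum is centred within about 2 mm. Lower and release.

```bash
python3 -m pendant '[0,0,0,0.001,0,0.003,1, 0,0,0,0,0,0,1, 0,0,0,0,0,0,-1, 0,0,0,0,0,0,-1, 0,0,0,0,0,0,-1, 0,0,0,0,0,-0.03,-1, 0,0,0,0,0,-0.04,-1, 0,0,0,0,0,-0.04,-1]'
python3 -c "
from h import *
plan(599.4,-161.5,152);grab('scene','scene12');grab('wrist','wrist12');plan(599.4,-161.5,152)
i=cv2.imread('pics/scene12.png')[60:260,280:500];cv2.imwrite('pics/s12c.png',cv2.resize(i,None,fx=3,fy=3))"
```

```text
time: 13.1
tool_pos: [628.9, 223.4, 152.8]
tool_rot: [-0.001, 0.08, 0.997, -0.0]
ft_force: [2.0, 0.0, 0.5]
opening: 0.86
t 13.1 pos [628.9 223.4 152.8] delta tool mm [ -32.4 -384.7    1.1] rows/40 [-0.81 -9.62  0.03] yaw 1.41 op 0.86
t 13.2 pos [634.4 225.9 161.7] delta tool mm [ -27.3 -388.1    7.2] rows/40 [-0.68 -9.7   0.18] yaw 1.41 op 0.941
```

View pics/s12c.png

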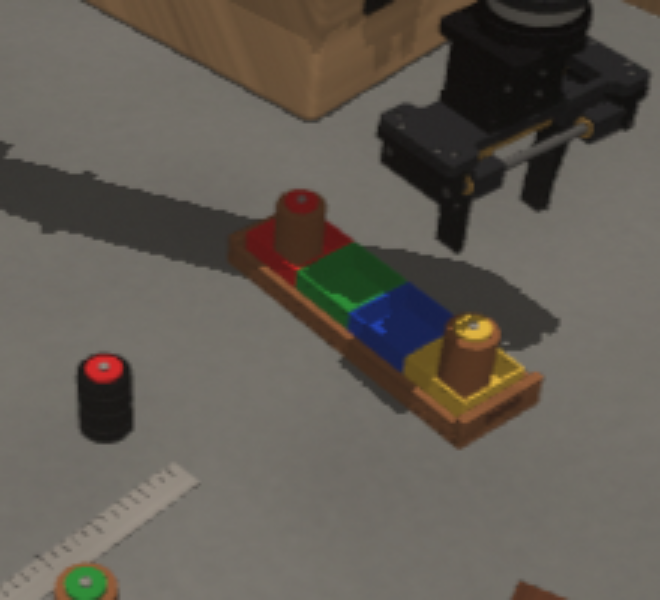

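Yellow stands upright in its bin. Next, green.

```bash
python3 -m pendant '[0,0,0,-0.0031,-0.0385,0,-1, 0,0,0,-0.0031,-0.0385,0,-1, 0,0,0,-0.0031,-0.0385,0,-1, 0,0,0,-0.0031,-0.0385,0,-1, 0,0,0,-0.0031,-0.0385,0,-1, 0,0,0,-0.0031,-0.0385,0,-1, 0,0,0,-0.0031,-0.0385,0,-1, 0,0,0,-0.0031,-0.0385,0,-1]'
python3 -m pendant '[0,0,0,-0.0031,-0.0385,0,-1, 0,0,0,-0.0031,-0.0385,0,-1, 0,0,0,0,0,0,-1, 0,0,0,0,0,0,-1, 0,0,0,0,0,0,-1]'
python3 - <<'E'
from h import *
np.set_printoptions(precision=1,suppress=True)
plan(599.4,-161.5,152)
s=env.get_state();M=toolM(s)
p,d=grab('wrist','wrist13')
plan(599.4,-161.5,31)
for c in H:
    for a,ce,b in blobs(p,c,amin=100): print(c,a,ce,b,onz('wrist',*ce,64,M)[:2])
E
```

```text
time: 13.87
tool_pos: [604.9, -86.1, 153.0]
tool_rot: [0.001, 0.08, 0.997, -0.0]
ft_force: [1.2, -0.5, 0.2]
opening: 1.001
time: 14.28
tool_pos: [599.0, -160.8, 152.6]
tool_rot: [0.0, 0.08, 0.997, 0.0]
ft_force: [-0.6, 0.8, 0.1]
opening: 1.001
t 14.2833 pos [ 599.  -160.8  152.6] delta tool mm [-0.5 -0.6  0.6] rows/40 [-0. -0.  0.] yaw 1.41 op 1.001
t 14.3333 pos [ 599.2 -159.6  152.6] delta tool mm [ -0.4  -2.  121.6] rows/40 [-0.  -0.1  3. ] yaw 1.412 op 1.001
red 838 [586.3  25.5] [571   0  42  55] [438.2 188.1]
red 668 [452.3  24.4] [438   9  30  31] [451.9  -9.5]
red 197 [615.1  20.8] [609  10  14  22] [421.7 261. ]
red 621 [112.6 113.1] [84 71 59 84] [ 475.5 -350.8]
yellow 960 [587.5 170.3] [573 145  40  52] [614.  164.8]
yellow 226 [616.6 178.1] [610 167  14  24] [632.  234.1]
green 1686 [595.7  72.6] [577  45  38  56] [496.6 191.3]
green 614 [316.  199.3] [302 185  30  30] [ 598.  -161.7]
blue 694 [178.   87.5] [163  72  31  32] [ 472.  -270.4]
blue 1736 [595.9 121.4] [578  95  37  53] [555.9 183.1]
blue 341 [183.3 243.2] [172 232  23  23] [ 621.7 -302.3]
```

View pics/wrist13.png

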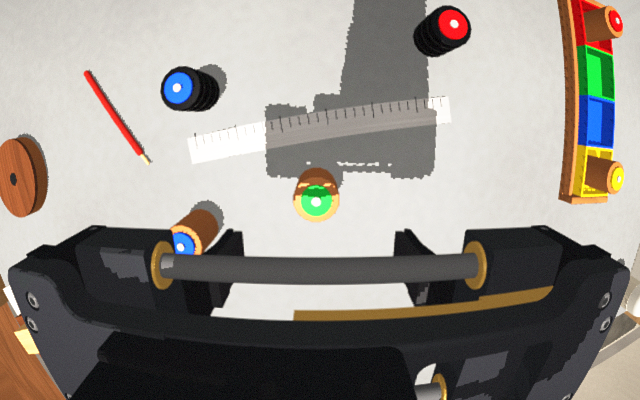

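The green drum is centred between the fingers (316,199). Gripping it.

```bash
python3 -m pendant '[0,0,0,0.001,-0.001,0.04,-1, 0,0,0,0,0,0.04,-1, 0,0,0,0,0,0.03,-1, 0,0,0,0,0,0.011,-1, 0,0,0,0,0,0,1, 0,0,0,0,0,0,1, 0,0,0,0,0,0,1, 0,0,0,0,0,0,1]' 25
python3 -m pendant '[0,0,0,0,0,0,1, 0,0,0,0,0,0,1, 0,0,0,0,0,0,1, 0,0,0,0,0,0,1, 0,0,0,0,0,0,1, 0,0,0,0,0,0,1]'
python3 -m pendant '[0,0,0,0,0,-0.03,1, 0,0,0,0,0,-0.04,1, 0,0,0,0,0,-0.04,1,0,0,0,0,0,0,1,0,0,0,0,0,0,1]'
python3 -c "
from h import *
plan(493,241.3,142)"
```

```text
time: 15.0
tool_pos: [599.8, -162.3, 34.3]
tool_rot: [0.002, 0.08, 0.997, -0.0]
ft_force: [-0.0, -0.0, 0.8]
opening: 0.783
time: 15.5
tool_pos: [598.0, -162.4, 32.0]
tool_rot: [0.0, 0.08, 0.997, -0.0]
ft_force: [-0.2, -0.8, 3.1]
opening: 0.493
time: 15.92
tool_pos: [599.4, -162.5, 144.2]
tool_rot: [0.003, 0.08, 0.997, -0.0]
ft_force: [-0.3, 0.3, -2.2]
opening: 0.491
t 15.9167 pos [ 599.4 -162.5  144.2] delta tool mm [169.7 381.6   1.1] rows/40 [4.24 9.54 0.03] yaw 1.41 op 0.491
```

```bash
python3 -m pendant '[0,0,0,0.0154,0.0347,0,1, 0,0,0,0.0154,0.0347,0,1, 0,0,0,0.0154,0.0347,0,1, 0,0,0,0.0154,0.0347,0,1, 0,0,0,0.0154,0.0347,0,1, 0,0,0,0.0154,0.0347,0,1, 0,0,0,0.0154,0.0347,0,1, 0,0,0,0.0154,0.0347,0,1]'
python3 -m pendant '[0,0,0,0.0154,0.0347,0,1, 0,0,0,0.0154,0.0347,0,1, 0,0,0,0.0154,0.0347,0,1, 0,0,0,0,0,0,1, 0,0,0,0,0,0,1, 0,0,0,0,0,0,1]'
python3 - <<'E'
from h import *
np.set_printoptions(precision=1,suppress=True)
plan(493,241.3,142);p,d=grab('wrist','wrist14');plan(493,241.3,142)
s=env.get_state();M=toolM(s);Mi=np.linalg.inv(M)
h=cv2.cvtColor(p,cv2.COLOR_RGB2HSV)
m=cv2.inRange(h,(50,150,40),(75,255,255)); m[225:]=0
ys,xs=np.where(m[100:200,250:400]>0); xs+=250;ys+=100
print(xs.min(),xs.max(),ys.min())
for uv in [(xs.min(),175),(xs.max(),175),(318,ys.min())]:
    w=onz('wrist',*uv,36 ,M); print(uv,w,(Mi@np.r_[w,1])[:3])
E
```

```text
time: 16.58
tool_pos: [518.0, 132.7, 139.0]
tool_rot: [-0.002, 0.08, 0.997, -0.001]
ft_force: [1.5, 0.8, -1.4]
opening: 0.491
time: 17.08
tool_pos: [490.4, 240.7, 139.4]
tool_rot: [-0.001, 0.08, 0.997, -0.001]
ft_force: [-0.4, -0.0, -2.2]
opening: 0.491
t 17.0833 pos [490.4 240.7 139.4] delta tool mm [-2.5  1.  -2.6] rows/40 [-0.1  0.  -0.1] yaw 1.411 op 0.491
t 17.1333 pos [491.1 239.9 139.8] delta tool mm [-1.7  1.7 -2.2] rows/40 [-0.   0.  -0.1] yaw 1.409 op 0.492
283 353 164
(np.int64(283), 175) [465.3 211.1  36. ] [ 20.6 -32.3 103.9]
(np.int64(353), 175) [475.9 276.3  36. ] [ 20.6  33.7 103.7]
(318, np.int64(164)) [460.4 245.4  36. ] [ 30.9   0.7 103.8]
```

View pics/wrist14.png

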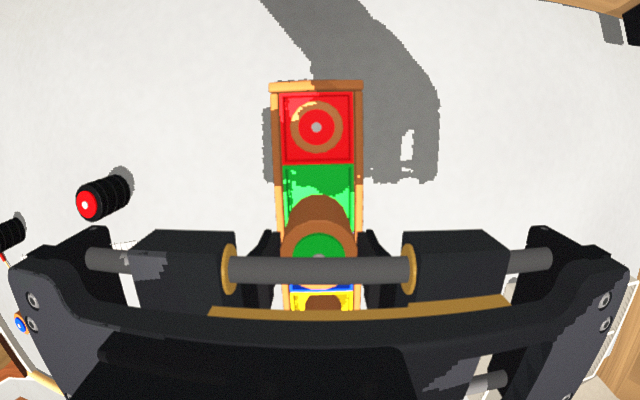

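Same offset as with yellow: about 3 mm along tool -x. Correct it and lower.

```bash
python3 -m pendant '[0,0,0,-0.003,0.0005,0.036,1, 0,0,0,0,0,0.036,1, 0,0,0,0,0,0.018,1, 0,0,0,0,0,0.006,1, 0,0,0,0,0,0,1, 0,0,0,0,0,0,1]'
python3 -c "
from h import *
plan(493,241.3,42);grab('wrist','wrist15')"
```

```text
time: 17.63
tool_pos: [495.3, 240.4, 45.4]
tool_rot: [0.0, 0.082, 0.997, -0.0]
ft_force: [1.1, 0.7, -1.5]
opening: 0.493
t 17.6333 pos [495.3 240.4  45.4] delta tool mm [2.4 0.5 3.4] rows/40 [0.06 0.01 0.09] yaw 1.408 op 0.493
```

View pics/wrist15.png

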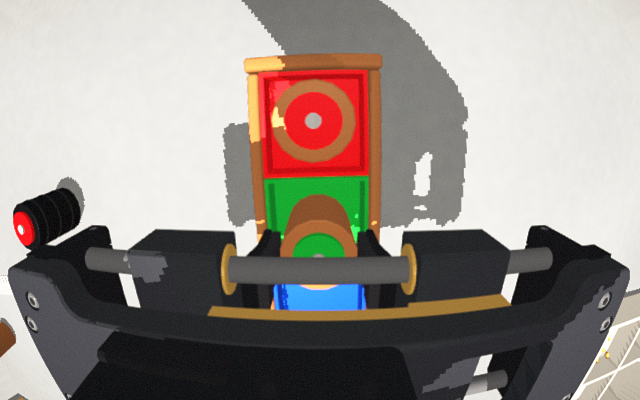

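The boundary is at row 177, so it is centred. Releasing.

```bash
python3 -m pendant '[0,0,0,0.001,0,0.003,1, 0,0,0,0,0,0,1, 0,0,0,0,0,0,-1, 0,0,0,0,0,0,-1, 0,0,0,0,0,0,-1, 0,0,0,0,0,-0.03,-1, 0,0,0,0,0,-0.04,-1, 0,0,0,0,0,-0.04,-1]'
python3 -c "
from h import *
plan(624,-305.5,152);grab('scene','scene16');plan(624,-305.5,152)
i=cv2.imread('pics/scene16.png')[60:260,280:500];cv2.imwrite('pics/s16c.png',cv2.resize(i,None,fx=3,fy=3))"
```

```text
time: 18.35
tool_pos: [492.6, 241.6, 153.1]
tool_rot: [-0.001, 0.08, 0.997, -0.0]
ft_force: [-0.1, 0.6, 1.1]
opening: 0.859
t 18.35 pos [492.6 241.6 153.1] delta tool mm [-217.  -519.1    1.3] rows/40 [ -5.43 -12.98   0.03] yaw 1.41 op 0.859
t 18.4 pos [497.7 244.4 162.9] delta tool mm [-212.4 -522.7    9.7] rows/40 [ -5.31 -13.07   0.24] yaw 1.41 op 0.909
```

View pics/s16c.png

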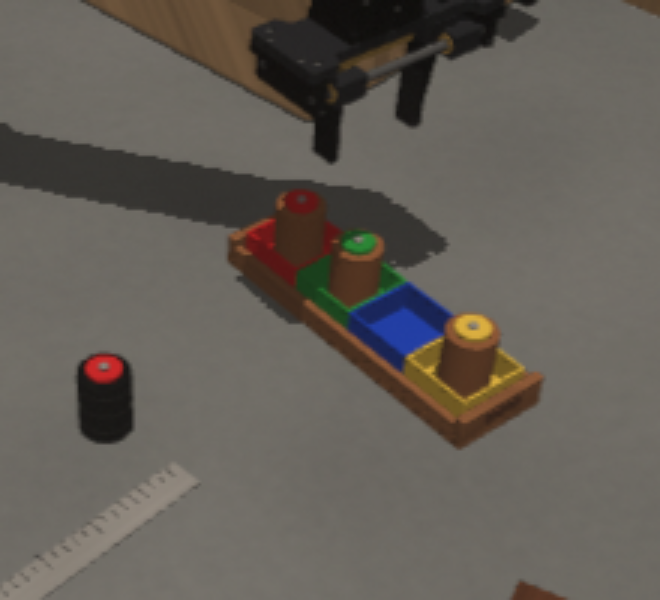

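Three are in. Next the good blue drum, at about (624,-305).

```bash
python3 -m pendant '[0,0,0,-0.0155,-0.0371,0,-1, 0,0,0,-0.0155,-0.0371,0,-1, 0,0,0,-0.0155,-0.0371,0,-1, 0,0,0,-0.0155,-0.0371,0,-1, 0,0,0,-0.0155,-0.0371,0,-1, 0,0,0,-0.0155,-0.0371,0,-1, 0,0,0,-0.0155,-0.0371,0,-1]'
python3 -m pendant '[0,0,0,-0.0155,-0.0371,0,-1, 0,0,0,-0.0155,-0.0371,0,-1, 0,0,0,-0.0155,-0.0371,0,-1, 0,0,0,-0.0155,-0.0371,0,-1, 0,0,0,-0.0155,-0.0371,0,-1, 0,0,0,-0.0155,-0.0371,0,-1, 0,0,0,-0.0155,-0.0371,0,-1]'
python3 -m pendant '[0,0,0,0,0,0,-1, 0,0,0,0,0,0,-1, 0,0,0,0,0,0,-1]'
python3 - <<'E'
from h import *
np.set_printoptions(precision=1,suppress=True)
plan(624,-305.5,152)
s=env.get_state();M=toolM(s)
p,d=grab('wrist','wrist17')
plan(624,-305.5,31)
for c in H:
    for a,ce,b in blobs(p,c,amin=100): print(c,a,ce,b,onz('wrist',*ce,64,M)[:2])
E
```

```text
time: 18.98
tool_pos: [559.6, -33.7, 153.0]
tool_rot: [0.001, 0.08, 0.997, -0.0]
ft_force: [0.1, -0.7, -0.1]
opening: 1.0
time: 19.57
tool_pos: [625.1, -307.5, 152.7]
tool_rot: [0.0, 0.08, 0.997, -0.0]
ft_force: [0.6, -0.3, 0.1]
opening: 0.996
time: 19.82
tool_pos: [624.8, -304.7, 152.1]
tool_rot: [-0.0, 0.08, 0.997, 0.001]
ft_force: [0.5, 0.7, -0.2]
opening: 0.997
t 19.8167 pos [ 624.8 -304.7  152.1] delta tool mm [ 0.7 -0.9  0.1] rows/40 [ 0. -0.  0.] yaw 1.41 op 0.997
t 19.8667 pos [ 625.1 -303.6  152.4] delta tool mm [  0.8  -2.3 121.4] rows/40 [ 0.  -0.1  3. ] yaw 1.412 op 1.002
red 352 [554.7  11.1] [545   0  21  24] [453.  -11.5]
red 374 [632.4  24.6] [624   9  16  30] [445.  166.9]
red 865 [211.5  59.3] [173  13  77  93] [ 480.4 -377.3]
yellow 413 [633.4 146. ] [627 124  13  44] [617.4 133.9]
green 371 [633.6  57.1] [628  37  12  44] [493.9 152.2]
blue 804 [326.5  27.2] [310  11  35  33] [ 472.3 -271.7]
blue 382 [635.  101.7] [631  81   9  43] [556.6 142. ]
blue 282 [315.5 191.9] [301 185  30  17] [ 616.8 -304.9]
```

View pics/wrist17.png

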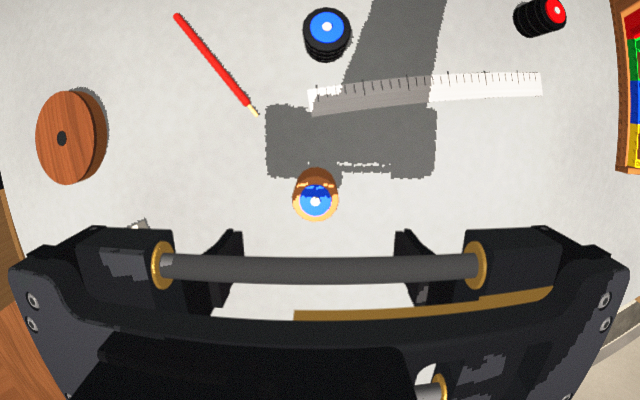

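Good blue drum (brown sleeve) at (315,200), between the fingers. Gripping it.

```bash
python3 -m pendant '[0,0,0,0.001,-0.001,0.04,-1, 0,0,0,0,0,0.04,-1, 0,0,0,0,0,0.03,-1, 0,0,0,0,0,0.011,-1, 0,0,0,0,0,0,1, 0,0,0,0,0,0,1, 0,0,0,0,0,0,1, 0,0,0,0,0,0,1]' 25
python3 -m pendant '[0,0,0,0,0,0,1, 0,0,0,0,0,0,1, 0,0,0,0,0,0,1, 0,0,0,0,0,0,1, 0,0,0,0,0,0,1, 0,0,0,0,0,0,1]'
python3 -m pendant '[0,0,0,0,0,-0.03,1, 0,0,0,0,0,-0.04,1, 0,0,0,0,0,-0.045,1,0,0,0,0,0,0,1,0,0,0,0,0,0,1]'
python3 -c "
from h import *
plan(561,231.8,142)"
```

```text
time: 20.53
tool_pos: [625.6, -307.0, 34.8]
tool_rot: [0.002, 0.08, 0.997, -0.001]
ft_force: [-0.3, 0.1, 0.6]
opening: 0.782
time: 21.03
tool_pos: [623.8, -306.7, 32.0]
tool_rot: [0.0, 0.08, 0.997, -0.0]
ft_force: [-0.7, -0.2, 2.1]
opening: 0.491
t 21.0333 pos [ 623.8 -306.7   32. ] delta tool mm [ 148.2  521.5 -110.3] rows/40 [ 3.7  13.04 -2.76] yaw 1.41 op 0.491out of range; nothing moved
```

```bash
python3 -m pendant '[0,0,0,0,0,-0.03,1, 0,0,0,0,0,-0.04,1, 0,0,0,0,0,-0.04,1, 0,0,0,0,0,0,1, 0,0,0,0,0,0,1]'
python3 -c "
from h import *
plan(561,231.8,142)"
```

```text
time: 21.45
tool_pos: [625.3, -307.1, 144.9]
tool_rot: [0.003, 0.08, 0.997, -0.001]
ft_force: [0.0, 1.4, -1.1]
opening: 0.492
t 21.45 pos [ 625.3 -307.1  144.9] delta tool mm [149.7 521.7   1.2] rows/40 [ 3.74 13.04  0.03] yaw 1.41 op 0.492
```

```bash
python3 -m pendant '[0,0,0,0.0104,0.0373,0,1, 0,0,0,0.0104,0.0373,0,1, 0,0,0,0.0104,0.0373,0,1, 0,0,0,0.0104,0.0373,0,1, 0,0,0,0.0104,0.0373,0,1, 0,0,0,0.0104,0.0373,0,1, 0,0,0,0.0104,0.0373,0,1]'
python3 -m pendant '[0,0,0,0.0104,0.0373,0,1, 0,0,0,0.0104,0.0373,0,1, 0,0,0,0.0104,0.0373,0,1, 0,0,0,0.0104,0.0373,0,1, 0,0,0,0.0104,0.0373,0,1, 0,0,0,0.0104,0.0373,0,1, 0,0,0,0.0104,0.0373,0,1]'
python3 -m pendant '[0,0,0,0,0,0,1, 0,0,0,0,0,0,1, 0,0,0,0,0,0,1]'
python3 - <<'E'
from h import *
np.set_printoptions(precision=1,suppress=True)
plan(561,231.8,142);p,d=grab('wrist','wrist18');plan(561,231.8,142)
s=env.get_state();M=toolM(s);Mi=np.linalg.inv(M)
h=cv2.cvtColor(p,cv2.COLOR_RGB2HSV)
m=cv2.inRange(h,(105,150,40),(130,255,255)); m[225:]=0
ys,xs=np.where(m[100:200,250:400]>0); xs+=250;ys+=100
print(xs.min(),xs.max(),ys.min())
for uv in [(xs.min(),175),(xs.max(),175),(318,ys.min())]:
    w=onz('wrist',*uv,36 ,M); print(uv,w,(Mi@np.r_[w,1])[:3])
E
```

```text
time: 22.03
tool_pos: [591.3, -35.1, 139.2]
tool_rot: [-0.002, 0.08, 0.997, -0.0]
ft_force: [1.0, 0.7, -1.0]
opening: 0.49
time: 22.62
tool_pos: [561.4, 233.6, 139.2]
tool_rot: [-0.002, 0.08, 0.997, -0.001]
ft_force: [0.7, -0.2, -1.9]
opening: 0.495
time: 22.87
tool_pos: [562.3, 231.5, 139.5]
tool_rot: [-0.001, 0.08, 0.997, -0.001]
ft_force: [0.9, -0.7, -1.0]
opening: 0.493
t 22.8667 pos [562.3 231.5 139.5] delta tool mm [ 1.3  0.  -2.5] rows/40 [ 0.   0.  -0.1] yaw 1.411 op 0.493
t 22.9167 pos [562.9 230.4 139.8] delta tool mm [ 2.1  1.  -2.2] rows/40 [ 0.1  0.  -0.1] yaw 1.409 op 0.494
282 352 159
(np.int64(282), 175) [537.  200.7  36. ] [ 20.6 -33.3 103.9]
(np.int64(352), 175) [547.6 265.9  36. ] [ 20.6  32.8 103.8]
(318, np.int64(159)) [527.6 236.7  36. ] [ 35.7   0.7 103.9]
```

View pics/wrist18.png

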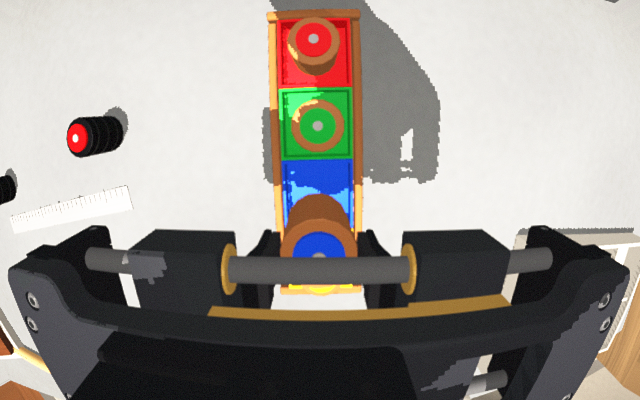

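```bash
python3 -m pendant '[0,0,0,0.001,0,0.036,1, 0,0,0,0,0,0.036,1, 0,0,0,0,0,0.018,1, 0,0,0,0,0,0.006,1, 0,0,0,0,0,0,1, 0,0,0,0,0,0,1]'
python3 -c "
from h import *
plan(561,231.8,42);grab('wrist','wrist19')"
```

```text
time: 23.42
tool_pos: [563.1, 230.9, 45.6]
tool_rot: [0.0, 0.082, 0.997, -0.0]
ft_force: [0.3, -0.2, -0.9]
opening: 0.494
t 23.4167 pos [563.1 230.9  45.6] delta tool mm [2.2 0.5 3.6] rows/40 [0.06 0.01 0.09] yaw 1.407 op 0.494
```

View pics/wrist19.png

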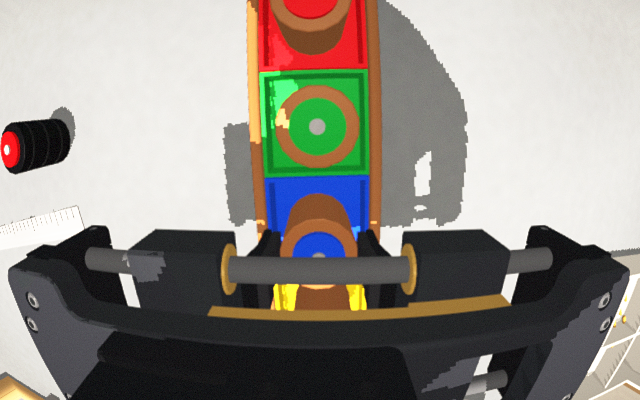

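The boundary is at row 177 again, so it is centred. Releasing, retreating upward, then a full check.

```bash
python3 -m pendant '[0,0,0,0.001,0,0.003,1, 0,0,0,0,0,0,1, 0,0,0,0,0,0,-1, 0,0,0,0,0,0,-1, 0,0,0,0,0,0,-1, 0,0,0,0,0,-0.03,-1, 0,0,0,0,0,-0.04,-1, 0,0,0,0,0,-0.04,-1]'
python3 -m pendant '[0,0,0,-0.03,0,-0.025,-1, 0,0,0,-0.03,0,-0.025,-1, 0,0,0,-0.03,0,-0.025,-1, 0,0,0,-0.03,0,-0.025,-1, 0,0,0,-0.02,0,0,-1, 0,0,0,0,0,0,-1, 0,0,0,0,0,0,-1, 0,0,0,0,0,0,-1]'
python3 - <<'E'
from h import *
np.set_printoptions(precision=1,suppress=True)
p,d=grab('scene','scene20'); s=env.get_state();M=toolM(s); p,d=grab('wrist','wrist20')
i=cv2.imread('pics/scene20.png')[80:330,180:500];cv2.imwrite('pics/s20c.png',cv2.resize(i,None,fx=2.4,fy=2.4))
for c in H:
    for a,ce,b in blobs(p,c,amin=60): print(c,a,ce,b,onz('wrist',*ce,64,M)[:2],onz('wrist',*ce,74.5,M)[:2])
E
```

```text
time: 24.13
tool_pos: [560.4, 232.5, 152.9]
tool_rot: [-0.001, 0.08, 0.997, -0.0]
ft_force: [0.2, 0.2, 0.3]
opening: 0.863
time: 24.8
tool_pos: [698.7, 211.0, 251.8]
tool_rot: [-0.001, 0.08, 0.997, 0.0]
ft_force: [0.1, 0.3, -1.7]
opening: 0.997
red 304 [130.7  33.6] [121  23  20  22] [452.5  -6.4] [457.5   0.1]
red 181 [ 11.6 117.9] [ 0 94 24 49] [ 485.9 -309.8] [ 490.  -294.8]
yellow 1675 [317.2 121.4] [290  96  55  53] [628.5 222. ] [628.5 222.1]
yellow 456 [318.8 122. ] [307 110  25  25] [629.5 223.8] [629.5 223.8]
green 1017 [313.3  25.5] [289   0  53  45] [510.6 236.3] [513.9 235.9]
green 383 [316.3  11.7] [305   1  24  22] [492.8 242.7] [496.7 242.1]
blue 1335 [316.2  70.6] [290  44  53  51] [567.6 230.6] [569.3 230.4]
blue 388 [317.8  65. ] [306  54  24  23] [561.2 233.6] [563.1 233.3]
blue 130 [ 22.4 103.5] [18 95 10 18] [ 472.8 -267.2] [ 477.2 -253.3]
```

View pics/s20c.png

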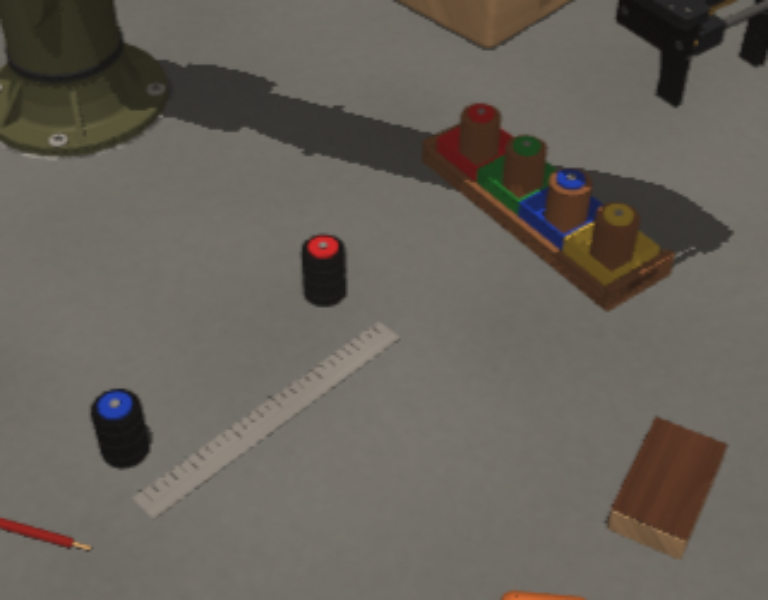

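View pics/wrist20.png

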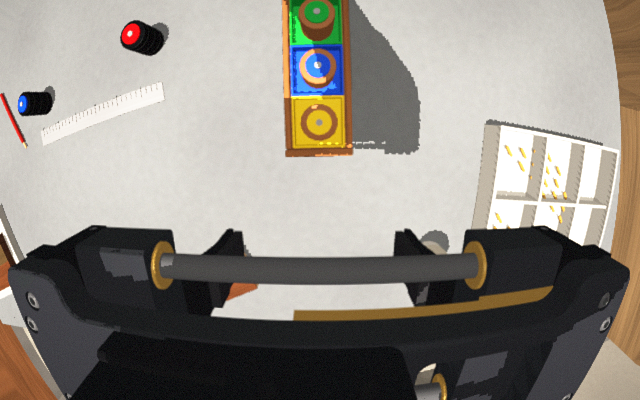

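All four brown drums stand cap-up in the matching bins. In the scene crop the red, green, blue and yellow caps are at (480,112), (527,145), (570,180) and (619,213). The two bald drums at (323,245) and (115,405) haven't moved. The robot is clear of everything, so I'm handing in.

```bash
python3 -c "
from cell import env
env.sign_off()"
```

```text
the job is handed in; nothing more can be done
```

I stood the four good drums (red, yellow, green, blue) cap up in the bins of their own colours and handed the job in at about 25 s. The two bald drums were left where they were.

- **Placing:** The last scene and wrist pictures show all four drums upright; the red bin was out of the last wrist view, so red rests on the scene picture. Each drum was within about 2 mm of its bin's centre just before release.
- **Bald drums:** Bald_red measured within about 3 mm of its first position and bald_blue within about 4 mm. Their blobs in that picture lay at the edge of the view, so I put this down to measuring error.
- **Robot:** The gripper was open and clear of everything at hand-in, and the wrist forces I read stayed under 5 N.
- **Disagreements:** The scene and side cameras put objects 5–8 mm away from where the wrist camera did. I used the wrist camera because its views from two orientations agreed within about 1 mm. One lift command was refused for too large a step; nothing moved, and I sent it again smaller.

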